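# Present the notched slide for label reading

### The job

Two glass slides lie on small drying rests; pick up the one with the clipped corner. That notch marks its frosted label end: take the slide by the clear glass, without the fingers touching the frosted end, and hold it up for reading at least 15 cm above the worktop, sloping at about 40 degrees with the frosted end uppermost, level across its width, and the frosted writing face turned up and back towards the robot. Finish while still holding it there, steady, and leave the other slide and the things around undisturbed.

Things in the scene. Friction and masses are not known exactly. Their poses are not given: they have to be found in the camera images.
- slide_notched: slide to present: glass plate 100 x 36 x 5 mm, about 50 g, lying flat, writing face up, any heading. One end frosted matt white (24 mm long), the rest clear greenish with a pink round specimen. One frosted corner has an 8 x 8 mm square notch. Origin at plate centre; x lengthwise to the frosted end (frost from x = +26 to +50 mm), y across to the notched side, z out of the writing face
- label (a point): middle of the frosted area on the writing face of the notched slide, 38 mm from the plate's centre along its x
- notch (a point): middle of the missing corner of the notched slide, at x = +46, y = +14 mm of its frame
- slide_plain: the other slide, same size, look and frame, but with all four corners whole; leave it where it lies
- rest_a: fixed drying rest: grey foot, aluminium spine, two black rubber pads; 74 x 22 mm in plan, 26 mm high; origin at the centre of its underside, x along its length. A slide lies loose on its pads, lengthwise, centred within some mm: the plate's underside is 26 mm above the worktop and its long edges overhang the rest by about 7 mm each side
- rest_b: second drying rest, like rest_a, with the other slide on it; which slide lies on which rest varies
- beaker: bystander: clear beaker 54 mm wide, 69 mm high, standing; origin at the centre of its underside
- vial_pink: bystander: small standing vial with pink content and white cap, 22 mm wide, 50 mm high; origin at the centre of its underside
- dish: bystander: petri dish 59 mm wide, 14 mm high; origin at the centre of its underside
- view (a point): model attitude, a frame fixed in the air over the middle of the worktop at [0.52, 0, 0.24]: its x slopes 40 degrees up and straight away from the robot, y points to the robot's left, z up and back towards the robot. A slide whose axes are parallel to these is well presented; its place need not match
Mind the look-alikes: they are no part of the job. What is shaped like the slide_notched but black or yellow is not meant.

How it is judged:
By the outcome, as a careful person would: the job done as asked, in the order asked, and still so for the second after the job is handed in, while the arm keeps its last pose, push and grip.
It also fails if it takes over 35 s, if anything falls off the work surface, if the arm or the gripper's body presses on something with over 40 N, if the wrist force passes 120 N, or if a joint passes its speed limit or range.

### The arm

A 6-joint arm with a two-finger parallel gripper is mounted at the origin on a cart in front of the work surface, level with it; the furniture and walls round the work are solid. World frame = base frame: x ahead of the robot, y to its left, z up, the work surface at z = 0. Lengths are in m, angles in rad, forces in N, time in s.
With the tool pointing down it reaches from about 0.325 to 0.925 m from the base axis. Payload 3.1 kg.
Tool frame: the origin (TCP) lies between the finger pads; the fingertips stand env.tips_ahead ahead of it and the grasp point (between the pads) lies 5 mm behind it (env.tips_ahead is the distance from the TCP to the fingertips, in m); z points along the fingers, y is the line along which they close (so a half turn about z gives the same grasp; the last joint's range is limited). The gripper opens to 85 mm and grips with 20 to 120 N. Pads are 22 mm wide; open, the fingers measure 114 mm over their backs; the gripper's body (76 mm by 85 mm) begins 54 mm behind the grasp point. The pads swing forward as they close: fully open they stand 13 mm farther back than shut.
Start: joints at [-0.112, 0.217, 1.613, -0, 1.311, -0.112], TCP at [0.625, 0, 0.245] pointing down, gripper open.
Joint ranges: [-2.75, 2.75], [-0.78, 2.1], [0.31, 2.55], [-1.13, 4.27], [0.13, 2.63], [-2.58, 2.58]. Speed limits (rad/s): [2.79, 2.79, 3.14, 3.14, 3.14, 3.14].

### API

Orientations are given as a unit quaternion [x, y, z, w].
In Python, from cell import env, cams, ticket gives the robot as it stands. The module is installed in compiled form; this text tells all that it offers.
- The arm moves only by the tool arm_command, never from a script. Its argument "increments" is a list of rows, each an object with "delta_pos": the shift along the world's x, y, z in m, a list of three; "spin": the turn about the world's z in rad; "fingers": the opening, from 0 (shut) to 1 (fully open). A call has 1 to 5 rows; each row shifts and turns the commanded pose from where the row before left it; what a row does not reach is not made up. A row lasts 1/12 s, in which the tool goes at most 41.7 mm and 7.16 degrees, less where a joint would pass 70% of its speed; a pose out of reach is approached as far as the arm can. A call with a gripper value outside its range is refused whole. The fingers move at their own pace and stop on an object; "newtons" is the grip in N (left out, the last holds). Time passes only in rows, so rows that do not move let the fingers close. It gives the time, the measured TCP pose, the force, the opening and the grip force at its end, in the units of the state.
- env.read_state(): the state, without advancing time (a new reading comes with each control period).
- cams.snapshot(name): name is "scene" or "side" or "wrist"; returns a dict with "pixels" (480x640x3 uint8, red, green, blue), "range_z" (480x640 float32, m along the optical axis (not along the pixel's ray), 0 where there is no reading), "fx", "fy", "cx", "cy" (pixels), "R" (3x3) and "t" (3): a world point X has camera coordinates R X + t; the wrist camera has in their place "hand_eye" (4x4, takes a point from camera to tool coordinates, whose origin is the TCP and whose axes are the flange's). Camera axes: x right, y down, z forward; pixel columns grow to the right and rows downward; lengths in m; the calibration is good to about 2 mm. The wrist camera is an equidistant fisheye: a pixel r from the principal point sees the ray r / f radians off the axis. A picture is of the moment at which its call begins: read the wrist's pose just before it.
- ticket.finish_job(): hands the job in; it is judged then, once.
Trained networks look in the newest picture that a camera, given by its name, has taken for a name from the list of things; names that differ only in an ending like _2 or _b are one class to them, and where a whole thing is asked for, a point or a joint stands for the part that bears it (a point fixed in the world has none). Each returns a list of dicts, best first, with "confidence" (0 to 1); they miss things now and then, are a little off and sometimes report something else, mostly with a low value. They report only what shows in the picture. A call takes as long as a camera call. They do not tell look-alikes from the thing itself.
- cams.silhouettes(camera, label): "pixels" (480x640 bool, what is visible of it) and "rect" ([centre column, centre row, width, height] in pixels, round what is visible of it).
- cams.mark_of(camera, label): "at" ([column, row] in pixels: a listed point, or the origin of a listed thing).
The state is a dict: "time_s": time; "q": joint angles; "qd": joint speeds; "tau": joint torques, N m; "tcp_pos": TCP position; "tool_rot": TCP orientation; "wrist_force": force on the tool from outside, world axes, zero at the start; "torque": the same for the moment, N m; "grip_width": finger opening in m; "finger_force": force on a finger pad.
Only numpy, scipy, OpenCV 4.12 (cv2) and the standard library are available. Lean on these libraries where they do the work, as an engineer would, in place of code of your own. Each camera call takes 0.05 s, during which the arm holds its last target. There are 200 camera calls.

## Working session

There is one attempt and no reset: what is moved stays moved. The work goes in short steps, Python scripts to look and compute and a tool call to move; the robot and the scene stay as the last step left them, time stands still between calls to the robot, and variables do not carry over. Pictures are saved under pics/ and viewed, at most 10 in all, crops included, and the job is handed in when it is done.

Besides the shell and the picture viewer there is one more tool, called after ">>>" as name(argument=value, ...) on one line, values as JSON. arm_command: Moves the arm, as the interface text tells. Its arguments: {"type":"object","properties":{"increments":{"type":"array"},"newtons":{"type":"number"}},"required":["increments"]}

```bash
mkdir -p pics
cat > h.py <<'E'
import numpy as np, cv2
from cell import env, cams, ticket
def px2w(s,u,v,z=None):
    K=np.array([(u-s['cx'])/s['fx'],(v-s['cy'])/s['fy'],1.0])
    d=s['R'].T@K; o=-s['R'].T@s['t']
    k=(z-o[2])/d[2] if z is not None else s['range_z'][int(v),int(u)]
    return o+k*d
def save(n,p): cv2.imwrite('pics/'+n,cv2.cvtColor(p,cv2.COLOR_RGB2BGR))
E
python3 - <<'E'
from h import *
st=env.read_state(); print({k:np.round(v,3) for k,v in st.items()}, env.tips_ahead)
for c in ['scene','side']:
    s=cams.snapshot(c); save(c+'0.png',s['pixels']); print(c,'cam at',-s['R'].T@s['t'])
    for l in ['slide_notched','slide_plain','label','notch','rest_a','beaker','vial_pink','dish']:
        print(l,[(np.round(m['at']),round(m['confidence'],2),np.round(px2w(s,*m['at'],z=.031),3)) for m in cams.mark_of(c,l)][:4])
E
```

```text
{'time_s': np.float64(0.0), 'q': array([-0.112,  0.218,  1.615,  0.   ,  1.311, -0.112]), 'qd': array([ 0.   ,  0.   ,  0.001,  0.   , -0.   , -0.001]), 'tau': array([-0.0000e+00, -3.9684e+01, -3.0385e+01, -0.0000e+00,  1.0000e-02,
        0.0000e+00]), 'tcp_pos': array([0.624, 0.   , 0.244]), 'tool_rot': array([ 0.707,  0.707, -0.001, -0.001]), 'wrist_force': array([-0.049, -0.032, -0.212]), 'torque': array([ 0.003, -0.016,  0.015]), 'finger_force': np.float64(0.0), 'grip_width': np.float64(0.086)} 0.014
scene cam at [-0.43289609  0.74088732  0.79834292]
slide_notched [(array([264., 319.]), 0.84, array([0.458, 0.279, 0.031])), (array([376., 302.]), 0.81, array([0.366, 0.004, 0.031])), (array([296., 288.]), 0.69, array([0.528, 0.142, 0.031])), (array([317., 331.]), 0.67, array([0.351, 0.196, 0.031]))]
slide_plain [(array([389., 254.]), 0.74, array([ 0.53 , -0.185,  0.031]))]
label [(array([288., 292.]), 0.59, array([0.527, 0.169, 0.031])), (array([267., 310.]), 0.57, array([0.485, 0.255, 0.031])), (array([300., 333.]), 0.56, array([0.366, 0.235, 0.031])), (array([380., 313.]), 0.54, 
[... 1226 characters left out ...]
, (array([271., 343.]), 0.63, array([ 0.334, -0.029,  0.031]))]
notch [(array([267., 342.]), 0.92, array([ 0.328, -0.024,  0.031])), (array([307., 260.]), 0.82, array([0.546, 0.186, 0.031])), (array([251., 280.]), 0.73, array([0.387, 0.19 , 0.031])), (array([292., 255.]), 0.56, array([0.524, 0.227, 0.031]))]
rest_a [(array([388., 361.]), 0.73, array([ 0.512, -0.204,  0.031])), (array([307., 280.]), 0.43, array([0.503, 0.113, 0.031]))]
beaker [(array([395., 274.]), 0.88, array([0.703, 0.014, 0.031]))]
vial_pink [(array([474., 351.]), 0.7, array([ 0.682, -0.278,  0.031])), (array([308., 269.]), 0.37, array([0.528, 0.15 , 0.031]))]
dish [(array([279., 232.]), 0.8, array([0.545, 0.348, 0.031]))]
```

View pics/scene0.png

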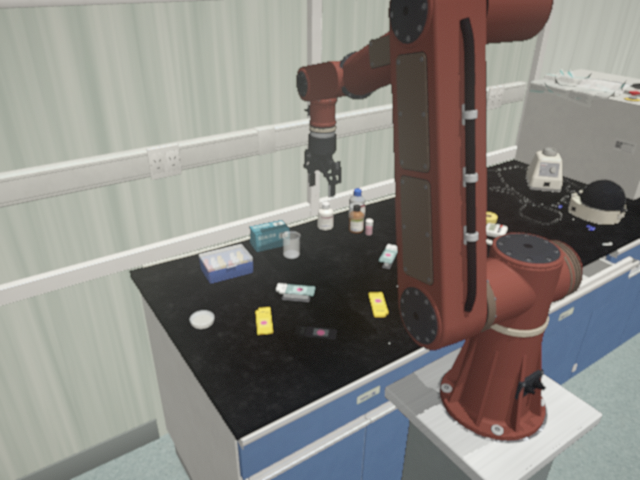

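View pics/side0.png

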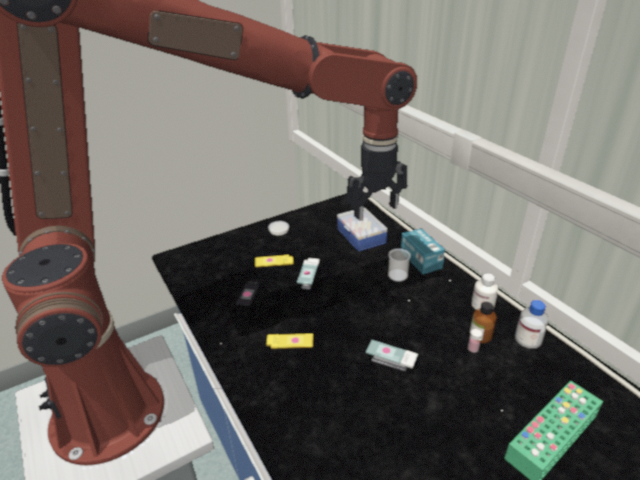

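Scene view: greenish slides on rests at (296,290), about (0.52, 0.14), and at (389,255), about (0.53, -0.19). The look-alikes are yellow at (264,321) and (377,304), and black at (318,333). I'll crop both greenish slides closely.

Run:
```python
from h import *
a=cams.snapshot('side'); b=cams.snapshot('scene')
c=lambda s,u,v: cv2.resize(s['pixels'][v-30:v+30,u-40:u+40],(400,300),interpolation=cv2.INTER_CUBIC)
save('crop1.png',np.vstack([np.hstack([c(a,308,272),c(a,393,354)]),np.hstack([c(b,296,290),c(b,389,255)])]))
```

```text
(no output)
```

View pics/crop1.png

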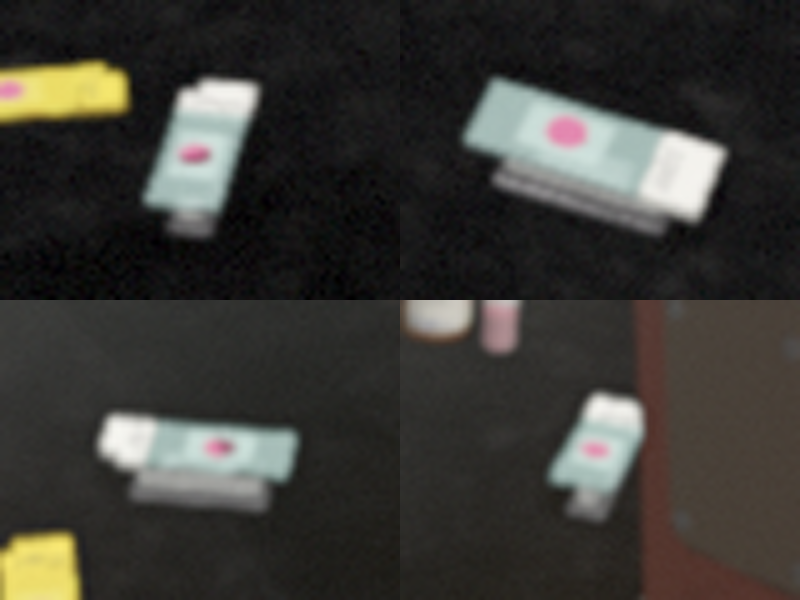

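Top left and bottom left of the crop show the same greenish slide, (0.52, 0.14) in world. It has a square notch in its white end, so it is the target. The one at (0.53, -0.19) has all its corners. Next I measure the target's pose.

```bash
cat >> h.py <<'E'
def fit(pts):
    (c,(w,h),a)=cv2.minAreaRect(np.float32(pts)*1000); a=a if w>h else a+90
    return np.round(c,1),round(w),round(h),round(a,1)
E
python3 - <<'E'
from h import *
for c,(u,v) in {'side':(308,272),'scene':(296,290)}.items():
    s=cams.snapshot(c)
    for m in cams.silhouettes(c,'slide_notched'):
        if np.hypot(m['rect'][0]-u,m['rect'][1]-v)<12:
            r,q=np.nonzero(m['pixels']); P=np.array([px2w(s,a,b,.031)[:2] for a,b in zip(q,r)])
            I=s['pixels'][r,q].astype(int); w=(I.min(1)>175)
            print(c,m['confidence'],fit(P),'white',P[w].mean(0),w.sum(),'other',P[~w].mean(0))
E
```

```text
side 0.86 (array([526.7, 142.1]), 108, 43, 46.2) white [0.53312411 0.1528275 ] 194 other [0.51754111 0.12973175]
scene 0.62 (array([523.7, 148.8]), 95, 41, 44.5) white [0.5317276  0.15421904] 155 other [0.51552366 0.14194079]
```

>>> arm_command(increments=[{"delta_pos":[-0.02,0.02,-0.01],"spin":-0.12,"fingers":1},{"delta_pos":[-0.025,0.025,-0.01],"spin":-0.12,"fingers":1},{"delta_pos":[-0.025,0.025,-0.01],"spin":-0.12,"fingers":1},{"delta_pos":[-0.025,0.025,-0.01],"spin":-0.12,"fingers":1},{"delta_pos":[-0.025,0.02,-0.01],"spin":-0.12,"fingers":1}], newtons=30)

```text
time_s: 1.62
tcp_pos: [0.5038, 0.1163, 0.1949]
tool_rot: [0.886, 0.464, 0.0, -0.0]
wrist_force: [0.1, 0.2, 0.0]
grip_width: 0.0852
finger_force: 0.0
```

>>> arm_command(increments=[{"delta_pos":[0,0,0],"spin":-0.12,"fingers":1},{"delta_pos":[0,0,0],"spin":-0.065,"fingers":1},{"delta_pos":[0,0,0],"spin":0,"fingers":1}])

```text
time_s: 1.87
tcp_pos: [0.5043, 0.1156, 0.1952]
tool_rot: [0.924, 0.383, -0.0, -0.0]
wrist_force: [-0.8, -0.2, -0.0]
grip_width: 0.0851
finger_force: 0.0
```

```bash
cat >> h.py <<'E'
from scipy.spatial.transform import Rotation as Ro
def wsnap():
    st=env.read_state(); s=cams.snapshot('wrist'); s['T']=np.eye(4); s['T'][:3,:3]=Ro.from_quat(st['tool_rot']).as_matrix(); s['T'][:3,3]=st['tcp_pos']; s['st']=st
    return s
def w2w(s,u,v,z):
    a=np.array([(u-s['cx'])/s['fx'],(v-s['cy'])/s['fy']]); t=np.hypot(*a)+1e-9
    d=np.r_[a/t*np.sin(t),np.cos(t)]; M=s['T']@s['hand_eye']; d=M[:3,:3]@d; o=M[:3,3]
    return o+(z-o[2])/d[2]*d
E
python3 - <<'E'
from h import *
s=wsnap(); save('w1.png',s['pixels']); print(s['st']['tcp_pos'],Ro.from_quat(s['st']['tool_rot']).as_matrix().round(3),s['hand_eye'].round(3), s['st']['q'].round(2))
for m in cams.silhouettes('wrist','slide_notched'):
    r,q=np.nonzero(m['pixels']); P=np.array([w2w(s,a,b,.031)[:2] for a,b in zip(q,r)])
    I=s['pixels'][r,q].astype(int); w=(I.min(1)>170)
    print(m['confidence'],m['rect'],fit(P),'white',w.sum(),P[w].mean(0) if w.any() else 0)
for l in ['label','notch','slide_notched']: print(l,[(m['at'],m['confidence'],w2w(s,*m['at'],.031).round(4)) for m in cams.mark_of('wrist',l)])
E
```

```text
[0.50434037 0.1155711  0.19515058] [[ 0.707  0.708 -0.   ]
 [ 0.708 -0.707 -0.   ]
 [-0.    -0.    -1.   ]] [[-0.    -0.955 -0.296  0.076]
 [ 1.    -0.001  0.    -0.   ]
 [-0.001 -0.296  0.955 -0.13 ]
 [ 0.     0.     0.     1.   ]] [ 0.09  0.04  1.91 -0.    1.19  0.87]
0.78 [177.2, 251.3, 44.3, 101.1] (array([392.3, 183. ]), 93, 36, 47.5) white 0 0
0.75 [311.9, 168.1, 54.1, 122.8] (array([529.6, 147.3]), 100, 36, 48.6) white 4955 [0.53062683 0.1480214 ]
0.74 [329.3, 371.4, 98.6, 41.5] (array([398.8,  -3.5]), 37, 93, 149.3) white 523 [ 0.40736609 -0.01041851]
0.58 [189.7, 108.5, 104.6, 78.9] (array([494.6, 258.6]), 34, 93, 154.6) white 971 [0.48516712 0.2634345 ]
label [([169.8, 214.5], 0.86, array([0.4164, 0.2089, 0.031 ])), ([224.2, 89.3], 0.83, array([0.5263, 0.2432, 0.031 ])), ([293.9, 382.5], 0.55, array([0.3665, 0.0131, 0.031 ]))]
notch [([289.8, 391.2], 0.92, array([0.3547, 0.0078, 0.031 ])), ([154.6, 207.4], 0.88, array([0.4111, 0.2234, 0.031 ])), ([292.0, 113.7], 0.75, array([0.5491, 0.1898, 0.031 ])), ([228.0, 70.9], 0.56, array([0.5391, 0.2515, 0.031 ]))]
slide_notched [([178.3, 252.1], 0.88, array([0.3951, 0.1817, 0.031 ])), ([308.8, 168.7], 0.8, array([0.5273, 0.1497, 0.031 ])), ([329.3, 373.9], 0.69, array([ 0.3997, -0.0038,  0.031 ])), ([188.9, 103.1], 0.63, array([0.4986, 0.258 , 0.031 ]))]
```

View pics/w1.png

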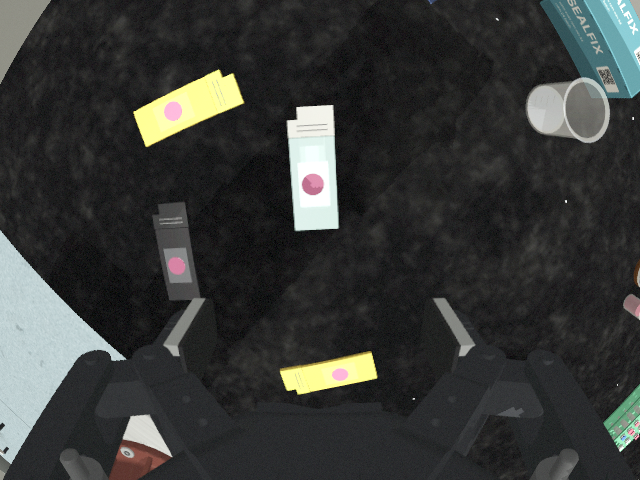

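The wrist picture shows the notched slide at about (312,168), with its frosted end at (312,120). The fit gives centre (0.530, 0.147), heading 48.6° and size 100x36, as it should be. The tool can only turn about the vertical, so the plan has four steps:
1. Grip the clear end.
2. Lift slightly and shift back.
3. Press the underside on the end of the rest so the slide pivots up in the grip.
4. Raise it and turn it.

>>> arm_command(increments=[{"delta_pos":[0.002,0.0055,-0.03],"spin":0.063,"fingers":1},{"delta_pos":[0,0,-0.04],"spin":0,"fingers":1},{"delta_pos":[0,0,-0.04],"spin":0,"fingers":0.8},{"delta_pos":[0,0,-0.035],"spin":0,"fingers":0.7},{"delta_pos":[0,0,-0.02],"spin":0,"fingers":0.7}], newtons=25)

```text
time_s: 2.53
tcp_pos: [0.5042, 0.1199, 0.0262]
tool_rot: [0.911, 0.412, -0.003, -0.001]
wrist_force: [-0.8, -0.9, 0.1]
grip_width: 0.0601
finger_force: 0.0
```

>>> arm_command(increments=[{"delta_pos":[0,0,0],"spin":0,"fingers":0.6},{"delta_pos":[0,0,0],"spin":0,"fingers":0.5}])

```text
time_s: 2.7
tcp_pos: [0.5062, 0.1201, 0.0292]
tool_rot: [0.911, 0.412, -0.001, -0.001]
wrist_force: [-0.1, -0.9, -0.5]
grip_width: 0.0432
finger_force: 0.0
```

Run:
```python
from h import *
s=wsnap(); save('w2.png',s['pixels'][100:480,80:560]); print(s['st']['tcp_pos'],s['st']['tool_rot'],s['st']['grip_width'],s['st']['wrist_force'])
```

```text
[0.50617944 0.1201452  0.0292388 ] [ 9.11310175e-01  4.11717498e-01 -1.48476171e-03 -5.12194394e-04] 0.04317873471920665 [-0.13559833 -0.8707542  -0.49624266]
```

View pics/w2.png

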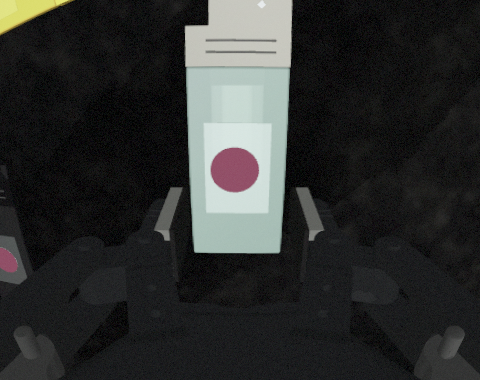

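The pads straddle the clear end, between crop columns 175 and 305, with the slide parallel to them. I'll close on it.

>>> arm_command(increments=[{"delta_pos":[0,0,0],"spin":0,"fingers":0.3},{"delta_pos":[0,0,0],"spin":0,"fingers":0.3},{"delta_pos":[0,0,0],"spin":0,"fingers":0.3},{"delta_pos":[0,0,0],"spin":0,"fingers":0.3}], newtons=25)

```text
time_s: 3.08
tcp_pos: [0.5089, 0.1207, 0.0323]
tool_rot: [0.911, 0.412, 0.002, 0.001]
wrist_force: [0.9, -0.4, 5.0]
grip_width: 0.0353
finger_force: 26.5
```

>>> arm_command(increments=[{"delta_pos":[0,0,0.005],"spin":0,"fingers":0.3},{"delta_pos":[0,0,0.005],"spin":0,"fingers":0.3},{"delta_pos":[-0.007,-0.0075,0],"spin":0,"fingers":0.3},{"delta_pos":[-0.006,-0.0075,0],"spin":0,"fingers":0.3},{"delta_pos":[0,0,0],"spin":0,"fingers":0.3}])

```text
time_s: 3.5
tcp_pos: [0.4915, 0.1042, 0.0396]
tool_rot: [0.911, 0.411, -0.002, -0.0]
wrist_force: [-1.1, -0.5, -1.5]
grip_width: 0.0355
finger_force: 26.1
```

Run:
```python
from h import *
s=cams.snapshot('side'); a=cv2.resize(s['pixels'][240:330,240:360],(800,600),interpolation=cv2.INTER_CUBIC)
s=wsnap();b=s['pixels']
save('m3.png',np.vstack([cv2.resize(a,(400,300)),cv2.resize(b,(400,300))])); print(s['st'])
```

```text
{'time_s': 3.55, 'q': array([ 6.99712668e-02,  2.46166900e-01,  2.02160727e+00, -6.94629745e-05,
        8.76146005e-01,  7.93162742e-01]), 'qd': array([ 0.00972972,  0.01104995, -0.0214477 ,  0.00825446, -0.01121454,
        0.00768831]), 'tau': array([-1.25418655e-01, -3.36390388e+01, -2.28425449e+01, -2.89650966e-02,
        2.35385023e-02, -2.98316998e-02]), 'tcp_pos': array([0.49219137, 0.10465174, 0.03962916]), 'tool_rot': array([ 9.11522091e-01,  4.11249465e-01, -1.10090663e-03, -3.78230787e-04]), 'wrist_force': array([-0.15219557, -0.1599247 , -0.88236217]), 'torque': array([ 0.0292994 , -0.0428271 , -0.01942818]), 'finger_force': 26.080346703529358, 'grip_width': 0.035184661069738485}
```

View pics/m3.png

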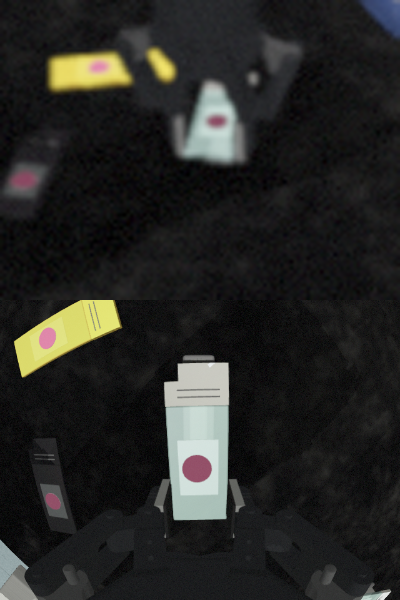

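The slide is held by its clear glass. The rest's end shows just beyond the frosted end, in the wrist view at about (198,357). Next I press down on the rest to pivot it.

>>> arm_command(increments=[{"delta_pos":[0,0,-0.006],"spin":0,"fingers":0.3},{"delta_pos":[0,0,-0.005],"spin":0,"fingers":0.3},{"delta_pos":[0,0,-0.004],"spin":0,"fingers":0.3},{"delta_pos":[0,0,-0.003],"spin":0,"fingers":0.3}])

```text
time_s: 3.93
tcp_pos: [0.4946, 0.1056, 0.0229]
tool_rot: [0.911, 0.412, -0.0, -0.0]
wrist_force: [-4.2, -1.5, 11.1]
grip_width: 0.0352
finger_force: 29.1
```

```bash
cat >> h.py <<'E'
def tilt():
    s=wsnap(); ms=[m for m in cams.silhouettes('wrist','slide_notched') if abs(m['rect'][0]-320)<40 and m['rect'][2]>60]
    print('n',len(ms),s['st']['tcp_pos'].round(4),s['st']['wrist_force'].round(1),s['st']['grip_width'])
    if not ms: return s
    m=cv2.erode(ms[0]['pixels'].astype(np.uint8),np.ones((7,7)))>0
    r,q=np.nonzero(m&(s['range_z']>0)); z=s['range_z'][r,q]
    a=np.c_[(q-s['cx'])/s['fx'],(r-s['cy'])/s['fy']]; t=np.hypot(*a.T)+1e-9
    P=np.c_[a*(np.tan(t)/t)[:,None]*z[:,None],z]; M=s['T']@s['hand_eye']; W=P@M[:3,:3].T+M[:3,3]
    c=np.median(W,0); W=W[np.linalg.norm(W-c,axis=1)<.07]
    X=np.c_[W[:,:2],np.ones(len(W))]
    for _ in range(4):
        k=np.linalg.lstsq(X,W[:,2],rcond=None)[0]; e=np.abs(X@k-W[:,2]); g=e<max(.002,2*np.median(e)); X,W=X[g],W[g]
    h=s['T'][:2,0]; l=np.array([-h[1],h[0]])
    print('pts',len(W),'z',W[:,2].min().round(4),W[:,2].max().round(4),'pitch',np.degrees(np.arctan(k[:2]@h)).round(1),'roll',np.degrees(np.arctan(k[:2]@l)).round(1),'res',np.median(e).round(4),'head',np.degrees(np.arctan2(h[1],h[0])).round(1), 'rect',np.round(ms[0]['rect']))
    return s
E
python3 - <<'E'
from h import *
tilt()
E
```

```text
n 1 [0.4946 0.1056 0.0229] [-4.2 -1.5 11.1] 0.0352040429027912
pts 23465 z 0.0204 0.051 pitch 16.5 roll 0.3 res 0.0004 head 48.7 rect [319. 226. 131. 249.]
```

>>> arm_command(increments=[{"delta_pos":[0,0,-0.003],"spin":0,"fingers":0.3},{"delta_pos":[0,0,-0.002],"spin":0,"fingers":0.3},{"delta_pos":[0,0,-0.001],"spin":0,"fingers":0.3}])

```text
time_s: 4.28
tcp_pos: [0.4951, 0.1061, 0.0175]
tool_rot: [0.911, 0.412, 0.001, -0.0]
wrist_force: [-4.2, -0.2, 14.4]
grip_width: 0.0349
finger_force: 31.7
```

Run:
```python
from h import *
tilt()
```

```text
n 1 [0.4951 0.1061 0.0175] [-4.2 -0.2 14.4] 0.03491962466613308
pts 23497 z 0.0147 0.0606 pitch 26.0 roll 0.5 res 0.0004 head 48.6 rect [320. 232. 148. 225.]
```

>>> arm_command(increments=[{"delta_pos":[0.002,0.0023,0],"spin":0,"fingers":0.3},{"delta_pos":[0.002,0.0023,0],"spin":0,"fingers":0.3},{"delta_pos":[0.002,0.0023,0],"spin":0,"fingers":0.3},{"delta_pos":[0,0,0],"spin":0,"fingers":0.3}])

```text
time_s: 4.72
tcp_pos: [0.4972, 0.1099, 0.0158]
tool_rot: [0.911, 0.413, -0.005, 0.001]
wrist_force: [-7.8, -10.1, 13.0]
grip_width: 0.0348
finger_force: 33.9
```

Run:
```python
from h import *
tilt()
```

```text
n 2 [0.4972 0.1099 0.0158] [ -7.8 -10.1  13. ] 0.03478073784146109
pts 21936 z 0.0146 0.0655 pitch 30.4 roll 0.6 res 0.0004 head 48.8 rect [324. 244. 161. 207.]
```

>>> arm_command(increments=[{"delta_pos":[0.002,0.0023,0.0005],"spin":0,"fingers":0.3},{"delta_pos":[0.002,0.0023,0],"spin":0,"fingers":0.3},{"delta_pos":[0.002,0.0023,0],"spin":0,"fingers":0.3},{"delta_pos":[0,0,0],"spin":0,"fingers":0.3}])

```text
time_s: 5.15
tcp_pos: [0.5001, 0.1146, 0.0155]
tool_rot: [0.91, 0.414, -0.009, 0.001]
wrist_force: [-14.4, -17.9, 15.0]
grip_width: 0.0351
finger_force: 37.2
```

Run:
```python
from h import *
s=tilt(); save('w4.png',s['pixels'])
```

```text
n 1 [0.5001 0.1146 0.0155] [-14.4 -17.9  15. ] 0.035123475819734455
pts 19928 z 0.0163 0.0699 pitch 33.2 roll 0.5 res 0.0003 head 48.9 rect [324. 256. 164. 187.]
```

View pics/w4.png

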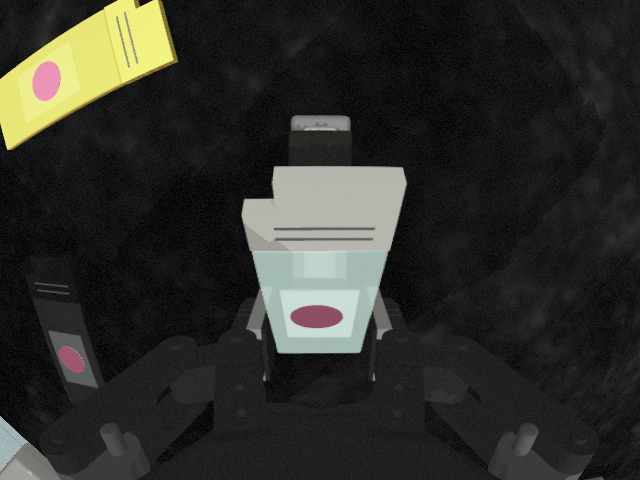

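The slide is pivoting evenly: pitch is 33° and roll about 0.5°. The rest's far pad is visible at (320,130). The sideways load is growing, so I'll unload by lifting, let the arm settle further in over the rest, and press straight down again.

>>> arm_command(increments=[{"delta_pos":[0,0,0.005],"spin":0,"fingers":0.3},{"delta_pos":[0,0,0.006],"spin":0,"fingers":0.3},{"delta_pos":[0,0,0],"spin":0,"fingers":0.3}])

```text
time_s: 5.5
tcp_pos: [0.5073, 0.1196, 0.0286]
tool_rot: [0.911, 0.412, 0.001, 0.0]
wrist_force: [0.4, 0.4, -0.2]
grip_width: 0.0353
finger_force: 35.4
```

Run:
```python
from h import *
tilt()
```

```text
n 1 [0.5073 0.1196 0.0286] [ 0.4  0.4 -0.2] 0.03531982726517967
pts 20564 z 0.0287 0.0827 pitch 33.3 roll 0.2 res 0.0003 head 48.6 rect [325. 257. 160. 193.]
```

>>> arm_command(increments=[{"delta_pos":[0,0,-0.005],"spin":0,"fingers":0.3},{"delta_pos":[0,0,-0.004],"spin":0,"fingers":0.3},{"delta_pos":[0,0,-0.002],"spin":0,"fingers":0.3},{"delta_pos":[0,0,0],"spin":0,"fingers":0.3}])

```text
time_s: 5.93
tcp_pos: [0.507, 0.1196, 0.0207]
tool_rot: [0.911, 0.412, -0.001, -0.0]
wrist_force: [-11.0, -1.8, 30.7]
grip_width: 0.0353
finger_force: 38.2
```

Run:
```python
from h import *
tilt()
```

```text
n 1 [0.507  0.1196 0.0207] [-11.   -1.8  30.7] 0.035347893543095636
pts 20426 z 0.0214 0.0751 pitch 33.3 roll 0.4 res 0.0003 head 48.7 rect [323. 255. 166. 191.]
```

>>> arm_command(increments=[{"delta_pos":[0,0,0.005],"spin":0,"fingers":0.3},{"delta_pos":[-0.002,-0.0023,0.002],"spin":0,"fingers":0.3},{"delta_pos":[0,0,-0.004],"spin":0,"fingers":0.3},{"delta_pos":[0,0,-0.004],"spin":0,"fingers":0.3},{"delta_pos":[0,0,-0.003],"spin":0,"fingers":0.3}], newtons=20)

```text
time_s: 6.45
tcp_pos: [0.505, 0.1172, 0.0165]
tool_rot: [0.911, 0.412, -0.001, -0.0]
wrist_force: [-14.2, -2.7, 41.7]
grip_width: 0.0353
finger_force: 41.4
```

Run:
```python
from h import *
tilt()
```

```text
n 1 [0.505  0.1172 0.0165] [-14.2  -2.7  41.7] 0.035258009070949135
pts 19736 z 0.0188 0.0745 pitch 35.1 roll 0.4 res 0.0003 head 48.7 rect [323. 264. 168. 180.]
```

Pitch is 35° and evenly level, but the rest's edge is now almost under the grip, so it has no lever left. The frosted edge has a long lever (about 45 mm), so I could nudge it against the fixed back wall or trunking once the slide is turned ahead. I'll lift first and locate that wall.

>>> arm_command(increments=[{"delta_pos":[0,0,0.02],"spin":0,"fingers":0.3},{"delta_pos":[0,0,0.035],"spin":0,"fingers":0.3},{"delta_pos":[0,0,0.04],"spin":0,"fingers":0.3},{"delta_pos":[0,0,0.04],"spin":-0.1,"fingers":0.3},{"delta_pos":[0,0,0.03],"spin":-0.12,"fingers":0.3}], newtons=30)

```text
time_s: 6.97
tcp_pos: [0.5044, 0.1171, 0.1794]
tool_rot: [0.952, 0.307, 0.001, 0.0]
wrist_force: [0.8, 0.4, 0.2]
grip_width: 0.035
finger_force: 37.3
```

Run:
```python
from h import *
tilt()
for c in ['side','scene']:
    s=cams.snapshot(c); v,u=np.mgrid[0:480:3,0:640:3]; z=s['range_z'][v,u]
    C=np.stack([(u-s['cx'])/s['fx']*z,(v-s['cy'])/s['fy']*z,z],-1)[z>0]; W=(C-s['t'])@s['R']
    for z0 in np.arange(.02,.5,.03):
        for y0 in (-.3,-.1,.1,.3):
            g=(abs(W[:,2]-z0)<.015)&(abs(W[:,1]-y0)<.06)&(W[:,0]>.6)
            if g.sum()>3: print(c,round(z0,2),y0,g.sum(),np.percentile(W[g,0],[5,50,95]).round(3),end=' | ')
        print()
```

```text
n 2 [0.5044 0.1171 0.1794] [0.8 0.4 0.2] 0.03495981021283766
pts 1006 z 0.004 0.0079 pitch 0.2 roll -0.5 res 0.0004 head 35.7 rect [339. 385.  67.  42.]
side 0.02 -0.3 108 [0.703 0.89  0.921] | side 0.02 -0.1 48 [0.811 0.919 0.922] | side 0.02 0.1 41 [0.798 0.918 0.923] | side 0.02 0.3 42 [0.715 0.916 0.922] | 
side 0.05 -0.3 202 [0.716 0.921 0.961] | side 0.05 -0.1 90 [0.823 0.931 0.961] | side 0.05 0.1 140 [0.738 0.862 0.96 ] | side 0.05 0.3 95 [0.717 0.917 0.961] | 
side 0.08 -0.3 118 [0.748 0.956 0.962] | side 0.08 -0.1 40 [0.822 0.959 0.961] | side 0.08 0.1 35 [0.733 0.959 0.961] | side 0.08 0.3 24 [0.956 0.959 0.962] | 
side 0.11 -0.3 86 [0.822 0.959 0.961] | side 0.11 -0.1 35 [0.957 0.959 0.961] | side 0.11 0.1 36 [0.957 0.959 0.964] | side 0.11 0.3 25 [0.957 0.959 0.962] | 
side 0.14 -0.3 72 [0.956 0.959 0.963] | side 0.14 -0.1 39 [0.956 0.959 0.962] | side 0.14 0.1 35 [0.956 0.96  0.963] | side 0.14 0.3 28 [0.956 0.959 0.964] | 
side 0.17 -0.3 72 [0.957 0.959 0.962] | side 0.17 -0.1 39 [0.956 0.959 0.962] | side 0.17 0.1 36 [0.956 0.959 0.961] | side 0.17 0.3 26 [0.957 0.959
[... 3018 characters left out ...]
 0.966] | scene 0.35 0.1 76 [0.883 0.909 0.966] | scene 0.35 0.3 93 [0.875 0.904 0.965] | 
scene 0.38 -0.1 24 [0.954 0.96  0.964] | scene 0.38 0.1 38 [0.956 0.959 0.963] | scene 0.38 0.3 46 [0.955 0.959 0.964] | 
scene 0.41 -0.3 21 [0.954 0.96  0.965] | scene 0.41 -0.1 35 [0.954 0.96  0.965] | scene 0.41 0.1 41 [0.954 0.96  0.964] | scene 0.41 0.3 52 [0.955 0.96  0.966] | 
scene 0.44 -0.3 29 [0.954 0.959 0.965] | scene 0.44 -0.1 38 [0.954 0.958 0.965] | scene 0.44 0.1 45 [0.955 0.959 0.964] | scene 0.44 0.3 54 [0.955 0.959 0.964] | 
scene 0.47 -0.3 29 [0.956 0.96  0.965] | scene 0.47 -0.1 38 [0.954 0.959 0.963] | scene 0.47 0.1 46 [0.954 0.959 0.964] | scene 0.47 0.3 53 [0.955 0.96  0.965] |
```

The trunking's front face is a flat, fixed surface at x=0.885, z 0.27 to 0.35. I'll turn the slide straight ahead, bring the frosted edge up to it, and use it to make the last few degrees.

>>> arm_command(increments=[{"delta_pos":[0.02,-0.01,0.02],"spin":-0.12,"fingers":0.3},{"delta_pos":[0.03,-0.012,0.02],"spin":-0.12,"fingers":0.3},{"delta_pos":[0.03,-0.015,0.015],"spin":-0.12,"fingers":0.3},{"delta_pos":[0.03,-0.015,0.01],"spin":-0.12,"fingers":0.3},{"delta_pos":[0.03,-0.015,0.01],"spin":-0.12,"fingers":0.3}])

```text
time_s: 7.58
tcp_pos: [0.6439, 0.0495, 0.2494]
tool_rot: [1.0, 0.012, -0.003, -0.0]
wrist_force: [-0.1, 0.6, -0.8]
grip_width: 0.0354
finger_force: 37.3
```

>>> arm_command(increments=[{"delta_pos":[0.03,0,0],"spin":-0.023,"fingers":0.3},{"delta_pos":[0.03,0,0],"spin":0,"fingers":0.3},{"delta_pos":[0.03,0,0],"spin":0,"fingers":0.3},{"delta_pos":[0.02,0,0],"spin":0,"fingers":0.3},{"delta_pos":[0,0,0],"spin":0,"fingers":0.3}])

```text
time_s: 8.0
tcp_pos: [0.7554, 0.0495, 0.2463]
tool_rot: [1.0, 0.003, -0.003, -0.0]
wrist_force: [-0.0, -0.1, -0.1]
grip_width: 0.0353
finger_force: 37.3
```

```bash
sed -i "s/ and m\['rect'\]\[2\]>60\]/]; ms.sort(key=lambda m:-m['pixels'].sum())/" h.py
cat >> h.py <<'E'
_t=tilt
E
sed -i "s/    h=s\['T'\]\[:2,0\]; l=/    i=W[:,2].argmax(); print('top pt',W[i].round(4),'xmax',W[:,0].max().round(4))\n    h=s['T'][:2,0]; l=/" h.py
python3 - <<'E'
from h import *
s=tilt(); print(s['st']['tool_rot'].round(3), s['st']['q'].round(2))
E
```

```text
n 1 [0.7554 0.0495 0.2463] [-0.  -0.1 -0.1] 0.03530770076289819
top pt [0.8198 0.0508 0.3027] xmax 0.821
pts 19989 z 0.2491 0.3027 pitch 34.1 roll 0.2 res 0.0003 head 0.3 rect [322. 260. 167. 186.]
[ 1.     0.003 -0.003 -0.   ] [-0.03  0.5   1.25 -0.    1.4   1.54]
```

>>> arm_command(increments=[{"delta_pos":[0.02,0,0.005],"spin":0,"fingers":0.3},{"delta_pos":[0.02,0,0.005],"spin":0,"fingers":0.3},{"delta_pos":[0.015,0,0],"spin":0,"fingers":0.3},{"delta_pos":[0.004,0,0],"spin":0,"fingers":0.3},{"delta_pos":[0.002,0,0],"spin":0,"fingers":0.3}])

```text
time_s: 8.52
tcp_pos: [0.814, 0.0501, 0.2607]
tool_rot: [1.0, 0.003, -0.002, -0.0]
wrist_force: [-0.1, -0.0, -0.8]
grip_width: 0.0349
finger_force: 37.3
```

>>> arm_command(increments=[{"delta_pos":[0.002,0,0],"spin":0,"fingers":0.3},{"delta_pos":[0,0,0],"spin":0,"fingers":0.3}])

```text
time_s: 8.68
tcp_pos: [0.816, 0.0502, 0.2618]
tool_rot: [1.0, 0.003, -0.001, -0.0]
wrist_force: [0.4, -0.6, -0.5]
grip_width: 0.0352
finger_force: 37.3
```

Run:
```python
from h import *
tilt()
```

```text
n 1 [0.816  0.0502 0.2618] [ 0.4 -0.6 -0.5] 0.03521036990614669
top pt [0.8801 0.0596 0.3183] xmax 0.8807
pts 18238 z 0.2621 0.3183 pitch 34.3 roll 0.1 res 0.0003 head 0.3 rect [322. 265. 165. 176.]
```

>>> arm_command(increments=[{"delta_pos":[0.002,0,0],"spin":0,"fingers":0.3},{"delta_pos":[0.002,0,0],"spin":0,"fingers":0.3},{"delta_pos":[0.0015,0,-0.0015],"spin":0,"fingers":0.3},{"delta_pos":[0.0015,0,-0.0015],"spin":0,"fingers":0.3},{"delta_pos":[0.0015,0,-0.002],"spin":0,"fingers":0.3}])

```text
time_s: 9.2
tcp_pos: [0.8234, 0.0503, 0.2572]
tool_rot: [1.0, 0.003, -0.003, -0.0]
wrist_force: [-7.6, 0.9, 0.8]
grip_width: 0.0349
finger_force: 39.4
```

Run:
```python
from h import *
tilt()
```

```text
n 1 [0.8234 0.0503 0.2572] [-7.6  0.9  0.8] 0.034944041555455635
top pt [0.8682 0.0536 0.3078] xmax 0.8684
pts 7108 z 0.2571 0.3078 pitch 39.8 roll -0.3 res 0.0003 head 0.3 rect [311. 305. 139.  91.]
```

The nudge worked: pitch is 39.8° with only 8 N. I'll push one more millimetre to cover springback, then retreat to mid-worktop.

>>> arm_command(increments=[{"delta_pos":[0.001,0,-0.001],"spin":0,"fingers":0.3},{"delta_pos":[-0.01,0,0],"spin":0,"fingers":0.3},{"delta_pos":[-0.02,0,0],"spin":0,"fingers":0.3},{"delta_pos":[-0.03,0,-0.005],"spin":0,"fingers":0.3},{"delta_pos":[-0.03,0,-0.005],"spin":0,"fingers":0.3}])

```text
time_s: 9.72
tcp_pos: [0.7364, 0.0499, 0.2473]
tool_rot: [1.0, 0.003, 0.001, 0.0]
wrist_force: [0.1, 0.1, -0.5]
grip_width: 0.0351
finger_force: 39.3
```

>>> arm_command(increments=[{"delta_pos":[-0.035,0,0],"spin":-0.005,"fingers":0.3},{"delta_pos":[-0.035,0,0],"spin":0,"fingers":0.3},{"delta_pos":[-0.03,0,0],"spin":0,"fingers":0.3},{"delta_pos":[-0.02,0,0],"spin":0,"fingers":0.3},{"delta_pos":[0,0,0],"spin":0,"fingers":0.3}])

```text
time_s: 10.13
tcp_pos: [0.6128, 0.0504, 0.2468]
tool_rot: [1.0, 0.001, -0.001, -0.0]
wrist_force: [1.3, 0.3, -0.3]
grip_width: 0.0352
finger_force: 39.3
```

>>> arm_command(increments=[{"delta_pos":[0,0,0],"spin":0,"fingers":0.3},{"delta_pos":[0,0,0],"spin":0,"fingers":0.3},{"delta_pos":[0,0,0],"spin":0,"fingers":0.3}])

```text
time_s: 10.38
tcp_pos: [0.6179, 0.0499, 0.2474]
tool_rot: [1.0, 0.0, 0.001, 0.0]
wrist_force: [-1.3, -0.2, 0.2]
grip_width: 0.0352
finger_force: 39.3
```

Run:
```python
from h import *
s=tilt(); b=cams.snapshot('side')
save('fin.png',np.vstack([cv2.resize(s['pixels'],(400,300)),cv2.resize(b['pixels'][150:390,220:540],(400,300))]))
```

```text
n 2 [0.6179 0.0499 0.2474] [-1.3 -0.2  0.2] 0.035243631152978815
top pt [0.6766 0.036  0.31  ] xmax 0.6779
pts 16486 z 0.2515 0.31 pitch 39.8 roll -0.3 res 0.0003 head 0.0 rect [324. 274. 174. 154.]
```

View pics/fin.png

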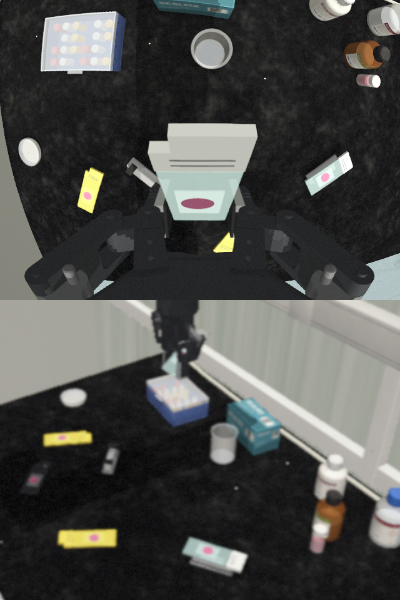

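The picture shows the slide held by its clear glass with the frosted end up and away, at 39.8° with -0.3° roll and 0° heading. It is about 0.25 m up, and the other slide and the other things are in place. I'll let it settle and hand in.

>>> arm_command(increments=[{"delta_pos":[0,0,0],"spin":0,"fingers":0.3},{"delta_pos":[0,0,0],"spin":0,"fingers":0.3},{"delta_pos":[0,0,0],"spin":0,"fingers":0.3},{"delta_pos":[0,0,0],"spin":0,"fingers":0.3},{"delta_pos":[0,0,0],"spin":0,"fingers":0.3}])

```text
time_s: 10.95
tcp_pos: [0.6165, 0.05, 0.2467]
tool_rot: [1.0, 0.0, -0.0, -0.0]
wrist_force: [0.6, -0.4, -1.6]
grip_width: 0.0351
finger_force: 39.3
```

Run:
```python
from h import *
tilt(); print(ticket.finish_job())
```

```text
n 2 [0.6165 0.05   0.2467] [ 0.6 -0.4 -1.6] 0.03505679400418113
top pt [0.6755 0.0376 0.3092] xmax 0.6768
pts 16620 z 0.2508 0.3092 pitch 39.7 roll -0.3 res 0.0003 head 0.0 rect [323. 275. 174. 158.]
the job is handed in; nothing more can be done
None
```

I handed the job in with the notched slide held steady by its clear glass about 25 cm up, sloping 39.7° with the frosted end uppermost and away from the robot, and level to 0.3°; the other slide and the things around looked undisturbed.

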